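Count to the third gap and push the spice tin home

TASK

Run a fingertip, fingers closed, along the rail of the spice tin rack to count its gaps, starting from the end with the green knob: touch the brass bump over the first gap, then the second, then the third, and no bump beyond that. Then push the red-lidded tin along the worktop into that third gap until it stands against the back board; push it only, without lifting or tipping it. Leave the other tins, the garlic and the spice jar where they are.

Things in the scene. Friction and masses are not known exactly. Their poses are not given: they have to be found in the camera images.
- rack: Low comb-shaped wooden rack, fixed. Origin on the worktop under the middle of its back board; x from its open front to the back (roughly away from the robot), y left along it, z up. Back board x -7 to +7 mm, 450 mm long, under a steel rail, its top 58 mm up. Seven dividers 6 mm thick, 40 mm high, every 66 mm (y = 198 to -198 mm), reach to x = -46 mm.
- gap_middle (a point): Point on the worktop at the middle of the row of gaps (rack x = -27 mm, y = 0). The seven dividers make six gaps, each 60 mm wide, open to the front and above, the worktop being their floor; their middles lie at rack y = +165, +99, +33, -33, -99, -165 mm.
- green_knob: Green knob, 20 mm across and 19 mm high, standing on one end of the rail (rack y = +212 or -212 mm); gaps are counted from this end. Origin under its middle, on the rail.
- grey_knob: The same knob in grey on the other end of the rail.
- red_tin: Round spice tin with a red lid, loose, standing on the worktop in front of the rack; 52 mm across, 44 mm high, about 0.12 kg, straight sides. Origin at the centre of its underside, z up. Pushed straight to the back of a gap, its origin is at rack x = -33 mm.
- blue_tin: The same tin with a blue lid, loose, standing in an end gap; to be left alone.
- yellow_tin: The same tin with a yellow lid, loose, standing in the other end gap; to be left alone.
- garlic: Garlic bulb, 60 mm across, 59 mm high, loose, on the worktop right of the work; leave alone. Origin under it.
- spice_jar: Glass spice jar, 41 mm across, 105 mm high, loose, on the worktop left of the work; leave alone. Origin under it.
- marker_1: Rounded brass bump on the rail over the middle of the first gap from the left (rack y = 165 mm); rigid, 16 mm in rack x, 20 mm along the rail, 5 mm proud of it. Origin at the middle of its crest, 63 mm above the worktop.
- marker_2: Rounded brass bump on the rail over the middle of the second gap from the left (rack y = 99 mm); rigid, 16 mm in rack x, 20 mm along the rail, 5 mm proud of it. Origin at the middle of its crest, 63 mm above the worktop.
- marker_3: Rounded brass bump on the rail over the middle of the third gap from the left (rack y = 33 mm); rigid, 16 mm in rack x, 20 mm along the rail, 5 mm proud of it. Origin at the middle of its crest, 63 mm above the worktop.
- marker_4: Rounded brass bump on the rail over the middle of the fourth gap from the left (rack y = -33 mm); rigid, 16 mm in rack x, 20 mm along the rail, 5 mm proud of it. Origin at the middle of its crest, 63 mm above the worktop.
- marker_5: Rounded brass bump on the rail over the middle of the fifth gap from the left (rack y = -99 mm); rigid, 16 mm in rack x, 20 mm along the rail, 5 mm proud of it. Origin at the middle of its crest, 63 mm above the worktop.
- marker_6: Rounded brass bump on the rail over the middle of the sixth gap from the left (rack y = -165 mm); rigid, 16 mm in rack x, 20 mm along the rail, 5 mm proud of it. Origin at the middle of its crest, 63 mm above the worktop.

How it is judged:
By the outcome, as a careful person would: the job done as asked, in the order asked, and still so for the second after the job is handed in, with the robot touching nothing.
It also fails if it takes over 59 s, if anything falls off the work surface, if the arm or the gripper's body presses on something with over 40 N, if the wrist force passes 120 N, or if a joint passes its speed limit or range.

ROBOT

A 7-joint arm with a two-finger parallel gripper is mounted at the origin on a cart in front of the work surface, level with it; the furniture and walls round the work are solid. World frame = base frame: x ahead of the robot, y to its left, z up, the work surface at z = 0. Lengths are in m, angles in rad, forces in N, time in s.
With the tool pointing down it reaches from about 0.425 to 0.975 m from the base axis. Payload 16.7 kg.
Tool frame: the origin (TCP) lies midway between the tips of the shut fingers; the grasp point (between the pads) lies 19 mm behind it; z points along the fingers, x is the direction in which the jaws open and shut, and the axes are right-handed (so a half turn about z gives the same grasp; the last joint's range is limited). The gripper opens to 85 mm and grips with 20 to 120 N. Pads are 22 mm wide; open, the fingers measure 114 mm over their backs; the gripper's body (76 mm by 85 mm) begins 54 mm behind the grasp point. The pads swing forward as they close: fully open they stand 13 mm farther back than shut.
Start: joints at [1.042, 0.426, 0.074, 1.606, -0.034, 1.111, -0.067], TCP at [0.25, -0.627, 0.231] pointing down, gripper open.
Joint ranges: [-2.85, 2.85], [-0.5, 2.14], [-1.23, 1.37], [0.21, 2.46], [-1.02, 4.16], [0.16, 2.05], [-2.73, 2.73]. Speed limits (rad/s): [1.89, 1.89, 2.39, 2.39, 3.01, 3.01, 3.01].

INTERFACE

Orientations are given as a rotation vector (axis times angle).
In Python, from rig import r, viewer, workorder, finder gives the robot as it stands.
- The arm moves only by the shell command python3 -m handwheel 'ROWS' [FORCE]. ROWS is JSON, a list of rows, each a list of 3 entries, a list of its own where there are three numbers: the finger opening in m, from 0 to 0.0854, then the shift along the tool's x, y, z in m, then the turn about the tool's z in degrees. In form: [[fingers, [x, y, z], turn], ...]. A call has 1 to 12 rows; each row shifts and turns the commanded pose from where the row before left it, along the tool's axes as they then stand; what a row does not reach is not made up. A row lasts 1/12 s, in which the tool goes at most 41.7 mm and 7.16 degrees, less where a joint would pass 70% of its speed; a pose out of reach is approached as far as the arm can. A call with a gripper value outside its range is refused whole. The fingers move at their own pace and stop on an object; FORCE is the grip in N (left out, the last holds). Time passes only in rows, so rows that do not move let the fingers close. It gives the time, the measured TCP pose, the force and the opening at its end, in the units of the state.
- r.observe(): the state, without advancing time (a new reading comes with each control period).
- viewer.grab_frame(name): name is "side" or "top" or "wrist"; returns a dict with "pixels" (480x640x3 uint8, red, green, blue), "vfov" (degrees; the focal length in pixels is half the picture's height over the tangent of half this angle, whatever the lens; pixels are square), "cx", "cy" (the principal point, pixels), "k1" (the pictures are not rectified: a ray, as slopes to the right and down, at radius r is drawn at 1 + k1 r^2 times it, then the intrinsics apply), "view" (4x4, takes a point from world to camera coordinates). Camera axes: x right, y up, looking along -z (the intrinsics and any distortion apply to the point x, -y, -z); pixel columns grow to the right and rows downward; lengths in m; the calibration is good to about 2 mm. A picture is of the moment at which its call begins. There is no depth.
- workorder.close_job(): hands the job in, once; it reports no verdict.
Trained networks look in the newest picture that a camera, given by its name, has taken for a name from the list of things; names that differ only in an ending like _2 or _b are one class to them, and where a whole thing is asked for, a point or a joint stands for the part that bears it (a point fixed in the world has none). Each returns a list of dicts, best first, with "p" (0 to 1); they miss things now and then, are a little off and sometimes report something else, mostly with a low value. They report only what shows in the picture. A call takes as long as a camera call.
- finder.cut_out(camera, query): "mask" (480x640 bool, what is visible of it) and "extent" ([left, top, right, bottom] in pixels, round what is visible of it).
The state is a dict: "time_s": time; "joint_pos": joint angles; "qd": joint speeds; "joint_efforts": joint torques, N m; "ee_pos": TCP position; "eef_rot": TCP orientation; "wrist_force": force on the tool from outside, world axes, zero at the start; "wrist_torque": the same for the moment, N m; "gripper_width": opening from 0.0 (shut) to 1.0 (fully open).
Only numpy, scipy, OpenCV 4.12 (cv2) and the standard library are available. Lean on these libraries where they do the work, as an engineer would, in place of code of your own. Each camera call takes 0.05 s, during which the arm holds its last target.

## Working session

There is one attempt and no reset: what is moved stays moved. The work goes in short steps, Python scripts to look and compute and a shell command to move; the robot and the scene stay as the last step left them, time stands still between calls to the robot, and variables do not carry over. Pictures are saved under pics/ and viewed, and the job is handed in when it is done.

```bash
mkdir -p pics; ls
python3 - <<'E'
from rig import r, viewer, workorder, finder
import cv2
s=r.observe()
for k,v in s.items(): print(k,v)
for n in ("top","side","wrist"):
    f=viewer.grab_frame(n)
    cv2.imwrite(f"pics/{n}0.png",f["pixels"][:,:,::-1])
    print(n,f["vfov"],f["cx"],f["cy"],f["k1"],f["view"].tolist() if hasattr(f["view"],"tolist") else f["view"])
E
```

```text
pics
time_s 0.0
joint_pos [ 1.04145735  0.42674354  0.07386679  1.60660324 -0.03406337  1.11079295
 -0.06711549]
qd [ 7.99687094e-04 -9.58499537e-05  1.04944253e-03 -1.14769895e-04
  1.38685530e-03 -9.14495011e-04 -2.82283688e-04]
joint_efforts [ 7.57650978e-04 -9.49813056e+01  3.76113653e+00 -4.63512754e+01
  1.93904660e-02  1.00993158e-02 -3.50619736e-06]
ee_pos [ 0.25007463 -0.62653335  0.23060505]
eef_rot [-2.60031978e+00  1.76185377e+00  1.78460644e-03]
wrist_force [-0.32579162 -0.20610771 -0.65568069]
wrist_torque [ 0.01219363 -0.02642553 -0.01187231]
gripper_width 1.0012674714068157
top 51.68273854834537 321.90909748527383 240.29137841888723 -0.044088296459311754 [[-0.023956125282130435, -0.9996668916533573, -0.009602593065523305, 0.12690254098990367], [0.9952714859897662, -0.02475302003450505, 0.0939252744201143, -0.5473254233240208], [-0.09413168030577834, -0.0073071014285117225, 0.9955329391996652, -1.0929977152257306], [0.0, 0.0, 0.0, 1.0]]
side 48.36219163281702 318.0522759347971 239.60498770575848 0.03511877133279678 [[0.9508102757880561, -0.30963863231509603, -0.009150783238460587, -0.4725399597308378], [0.21192262501302556, 0.6286392337958724, 0.7482656712292279, -0.23432801085526528], [-0.22593941768409742, -0.7133979472290168, 0.6633360750223041, -0.837606780667012], [0.0, 0.0, 0.0, 1.0]]
wrist 60.23605367466096 322.0096633763195 239.72828207581225 -0.010126922939621457 [[0.36936659848887704, -0.9292822702833738, -0.0016667506526172257, -0.6749895566236243], [0.8832143169048196, 0.3516123268895638, -0.3103244141115277, 0.040575495604127335], [0.28896502614522934, 0.11315137522932651, 0.9506292547300457, -0.38112517848784705], [0.0, 0.0, 0.0, 1.0]]
```

View pics/top0.png

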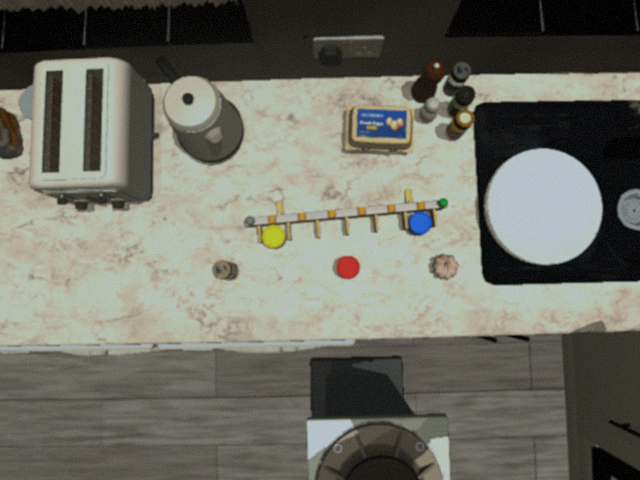

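View pics/side0.png

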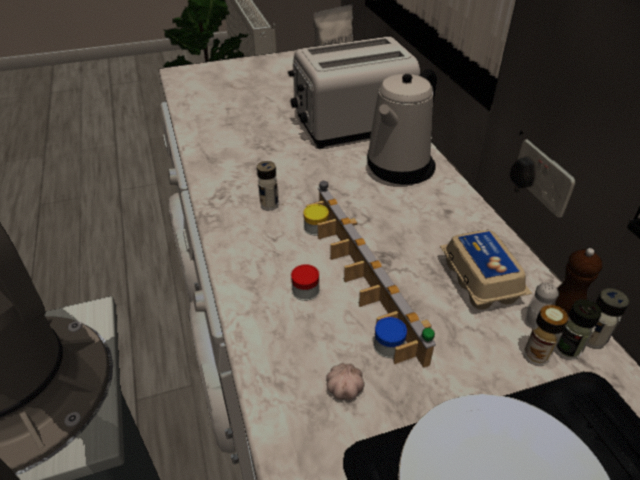

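The green knob is at the right end, about (443,203) in the top view. The grey one is at (250,221), so the count goes marker_6, 5, 4 and the target gap is at rack y = -33 mm. The red tin is at (348,267), with the blue tin in the first gap at (420,223).

```bash
cat > h.py <<'E'
import numpy as np, cv2
def foc(f): return 240/np.tan(np.radians(f["vfov"]/2))
def proj(f,P):
    P=np.atleast_2d(P); V=np.array(f["view"]); c=P@V[:3,:3].T+V[:3,3]
    s=np.c_[c[:,0]/-c[:,2],-c[:,1]/-c[:,2]]; q=1+f["k1"]*(s**2).sum(1,keepdims=True)
    return s*q*foc(f)+[f["cx"],f["cy"]]
def ray(f,u,v):
    d=(np.array([u,v])-[f["cx"],f["cy"]])/foc(f); s=d.copy()
    for _ in range(20): s=d/(1+f["k1"]*(s@s))
    V=np.array(f["view"]);R=V[:3,:3]
    return -R.T@V[:3,3], R.T@np.array([s[0],-s[1],-1])
def onz(f,u,v,z):
    o,d=ray(f,u,v); return o+d*(z-o[2])/d[2]
E
python3 - <<'E'
from rig import r, viewer, workorder, finder
import numpy as np, cv2
from h import *
zs=dict(green_knob=.0675,grey_knob=.0675,red_tin=.022,blue_tin=.022,yellow_tin=.022,garlic=.03,spice_jar=.052)
F={}
for n in ("top","side"):
    f=viewer.grab_frame(n); F[n]=f
    for q,z in zs.items():
        for d in finder.cut_out(n,q)[:1]:
            m=d["mask"]; v,u=np.nonzero(m)
            print(n,q,round(d["p"],2),m.sum(),d["extent"],u.mean().round(1),v.mean().round(1),onz(f,u.mean(),v.mean(),z).round(4))
    for d in finder.cut_out(n,"marker_1")[:8]:
        v,u=np.nonzero(d["mask"]); print(n,"marker",round(d["p"],2),u.mean().round(1),v.mean().round(1),onz(f,u.mean(),v.mean(),.061).round(4))
print(r.observe()["time_s"])
for n in F:
    x0,y0,x1,y1={"top":(230,160,470,290),"side":(240,150,460,410)}[n]
    s=3 if n=="top" else 2
    cv2.imwrite(f"pics/{n}c.png",cv2.resize(F[n]["pixels"][y0:y1,x0:x1,::-1],None,fx=s,fy=s,interpolation=cv2.INTER_CUBIC))
E
```

```text
top green_knob 0.41 67 [437.9, 197.7, 448.9, 208.1] 442.5 202.3 [ 0.6234 -0.1531  0.0675]
top red_tin 0.7 431 [336.5, 252.7, 358.5, 278.4] 347.3 267.4 [0.4877 0.0577 0.022 ]
top blue_tin 0.83 469 [404.6, 211.0, 432.8, 237.3] 418.7 223.6 [ 0.5833 -0.1074  0.022 ]
top yellow_tin 0.66 456 [266.7, 223.2, 287.8, 246.7] 273.3 236.7 [0.5616 0.2238 0.022 ]
top garlic 0.79 475 [433.9, 254.3, 454.7, 281.4] 444.7 266.6 [ 0.4838 -0.1602  0.03  ]
top spice_jar 0.93 409 [210.5, 259.9, 243.6, 282.2] 225.4 270.4 [0.4866 0.3274 0.052 ]
top marker 0.63 347.8 214.9 [0.6017 0.055  0.061 ]
top marker 0.45 360.8 210.5 [0.6107 0.0261 0.061 ]
top marker 0.43 271.1 219.1 [0.5966 0.2239 0.061 ]
top marker 0.43 330.8 213.9 [0.6049 0.0923 0.061 ]
top marker 0.38 420.0 205.7 [ 0.6182 -0.1046  0.061 ]
side green_knob 0.68 140 [419.4, 323.8, 435.5, 342.1] 427.8 334.2 [ 0.6265 -0.151   0.0675]
side grey_knob 0.63 72 [317.9, 177.5, 331.1, 192.0] 323.9 185.3 [0.5991 0.2716 0.0675]
side red_tin 0.65 893 [291.0, 263.1, 317.9, 303.2] 305.4 281.6 [0.4921 0.0586 0.022 ]
side blue_tin 0.98 997 [372.0, 312.1, 406.4, 358.1] 389.2 335.6 [ 0.587  -0.1028  0.022 ]
side yellow_tin 0.92 537 [301.5, 204.3, 326.8, 231.5] 314.4 217.7 [0.5638 0.2291 0.022 ]
side garlic 0.65 1096 [326.1, 360.2, 365.9, 400.8] 345.3 381.4 [ 0.4861 -0.1671  0.03  ]
side spice_jar 0.82 939 [256.9, 160.7, 277.8, 209.4] 267.6 184.7 [0.4917 0.3333 0.052 ]
side marker 0.63 358.7 242.4 [0.6058 0.0877 0.061 ]
side marker 0.5 393.2 288.7 [ 0.6184 -0.0408  0.061 ]
side marker 0.46 374.2 265.5 [0.6094 0.0214 0.061 ]
side marker 0.44 344.6 222.2 [0.6013 0.1513 0.061 ]
side marker 0.41 411.0 317.9 [ 0.6193 -0.1085  0.061 ]
side marker 0.37 331.8 202.8 [0.5979 0.2178 0.061 ]
1.05
```

View pics/topc.png

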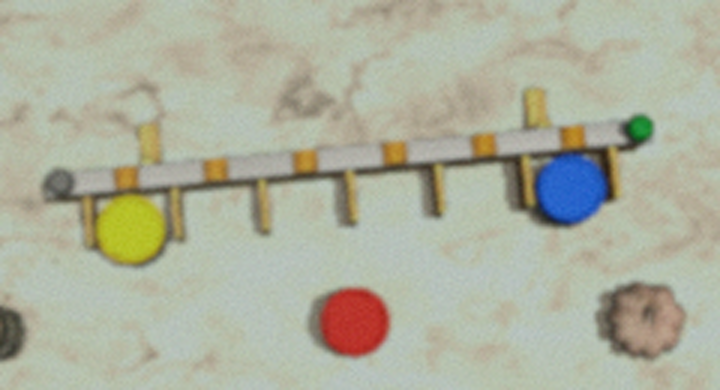

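The six brass bumps and both knobs show clearly in the crop: bumps at (125,178) to (572,136) and the green knob at (639,128). I'll fit the rack pose jointly from both cameras.

```bash
cat > fit.py <<'E'
import numpy as np, cv2
from h import *
from scipy.optimize import least_squares
ys=[.165,.099,.033,-.033,-.099,-.165]
def rk(p,P):
    c,s=np.cos(p[2]),np.sin(p[2]); P=np.atleast_2d(P)
    return np.c_[p[0]+c*P[:,0]-s*P[:,1],p[1]+s*P[:,0]+c*P[:,1],P[:,2]]
E
python3 - <<'E'
from rig import viewer
from fit import *
F={n:viewer.grab_frame(n) for n in("top","side")}
top=np.array([(125,178),(216,169),(305,161),(395,153),(484,145),(572,136)])/3+[230,160]-1/3
pts=[(0,y,.061) for y in ys]
pix=dict(top=list(map(tuple,top)),side=[(331.8,202.8),(344.6,222.2),(358.7,242.4),(374.2,265.5),(393.2,288.7),(411,317.9)])
for S in (["top"],["side"],["top","side"]):
    fn=lambda p:np.concatenate([(proj(F[n],rk(p,pts))-pix[n]).ravel() for n in S])
    s=least_squares(fn,[.6,.05,-.05]); print(S,s.x.round(4),np.abs(s.fun).max().round(2))
p=s.x
print("markers",rk(p,[(0,y,.063) for y in ys]).round(4).tolist())
print("tool above knobs",rk(p,[(0,-.212,.058)]).round(4))
# tins by colour of the lid
for n,z in(("top",.044),("side",.044)):
    f=F[n]; hsv=cv2.cvtColor(f["pixels"],cv2.COLOR_RGB2HSV)
    for nm,lo,hi in(("red",0,5),("blue",105,125),("yellow",27,33)):
        m=cv2.inRange(hsv,(lo,150,70),(hi,255,255)); k,l,st,c=cv2.connectedComponentsWithStats(m)
        i=1+np.argmax(st[1:,4]); w=onz(f,*c[i],.040)
        d=w-[p[0],p[1],0]; cc,ss=np.cos(p[2]),np.sin(p[2])
        print(n,nm,st[i],c[i].round(1),w.round(4),"rack",(cc*d[0]+ss*d[1]).round(4),(-ss*d[0]+cc*d[1]).round(4))
E
```

```text
['top'] [0.6082 0.0583 0.0682] 0.38
['side'] [0.6087 0.0553 0.0676] 1.49
['top', 'side'] [0.6087 0.0569 0.0682] 1.41
markers [[0.5975, 0.2215, 0.063], [0.602, 0.1557, 0.063], [0.6065, 0.0898, 0.063], [0.611, 0.024, 0.063], [0.6155, -0.0419, 0.063], [0.62, -0.1077, 0.063]]
tool above knobs [[ 0.6232 -0.1546  0.058 ]]
top red [337 257  22  21 377] [347.5 266.9] [0.4883 0.0579 0.04  ] rack -0.1201 0.0092
top blue [358 110  48  27 582] [383.9 122.8] [ 0.8153 -0.0347  0.04  ] rack 0.1999 -0.1055
top yellow [262 225  23  23 394] [273.1 235.9] [0.5615 0.2222 0.04  ] rack -0.0359 0.1681
side red [291 265  28  21 460] [304.7 274.9] [0.4911 0.0584 0.04  ] rack -0.1172 0.0095
side blue [460 232  58  45 837] [488.  254.5] [0.8308 0.0011 0.04  ] rack 0.2177 -0.0709
side yellow [305 206  22  13 211] [315.4 211.9] [0.5651 0.2254 0.04  ] rack -0.032 0.1711
```

Fitted rack pose is about (0.6087, 0.0569), yaw 3.9°, and the red tin is near rack (-0.119, +0.009). First I'll shut the fingers and turn the tool square to the rack.

```bash
cat > go.py <<'E'
# usage: go.py rx ry z  -> remaining shift in tool axes to rack point
import sys; from rig import r; import numpy as np
from scipy.spatial.transform import Rotation as R
from fit import rk
p=[.6087,.0569,.0682]
s=r.observe(); T=R.from_rotvec(s["eef_rot"]).as_matrix()
if len(sys.argv)>1:
    t=rk(p,[tuple(map(float,sys.argv[1:4]))])[0]
    print("tool shift mm",(T.T@(t-s["ee_pos"])*1000).round(1))
d=s["ee_pos"]-[p[0],p[1],0]; c,n=np.cos(p[2]),np.sin(p[2])
print("rack pos",(c*d[0]+n*d[1]).round(4),(-n*d[0]+c*d[1]).round(4),s["ee_pos"][2].round(4),"t",round(s["time_s"],2))
h=np.degrees(np.arctan2(T[1,0],T[0,0])); print("x heading",h.round(2),"turn needed",(h-(np.degrees(p[2])-90)).round(2),"F",np.round(s["wrist_force"],1),"g",round(s["gripper_width"],3))
E
python3 -m handwheel '[[0,[0,0,0],6],[0,[0,0,0],6],[0,[0,0,0],6],[0,[0,0,0],0],[0,[0,0,0],0]]' 40
python3 go.py 0 -0.165 0.15
```

```text
time_s: 1.57
ee_pos: [0.2504, -0.6268, 0.2313]
eef_rot: [2.297, -2.143, -0.0]
wrist_force: [-0.0, 0.2, -0.3]
gripper_width: 0.304
tool shift mm [-492.4 -404.6   81.2]
rack pos -0.4041 -0.6577 0.2313 t 1.57
x heading -86.04 turn needed 0.05 F [-0.   0.2 -0.3] g 0.304
```

```bash
python3 -m handwheel '[[0,[-0.02,-0.017,0],0],[0,[-0.02,-0.017,0],0],[0,[-0.02,-0.017,0],0],[0,[-0.02,-0.017,0],0],[0,[-0.02,-0.017,0],0],[0,[-0.02,-0.017,0],0],[0,[-0.02,-0.017,0],0],[0,[-0.02,-0.017,0],0],[0,[-0.02,-0.017,0],0],[0,[-0.02,-0.017,0],0],[0,[-0.02,-0.017,0],0],[0,[-0.02,-0.017,0],0]]'
python3 -m handwheel '[[0,[-0.02,-0.017,0],0],[0,[-0.02,-0.017,0],0],[0,[-0.02,-0.017,0],0],[0,[-0.02,-0.017,0],0],[0,[-0.02,-0.017,0.01],0],[0,[-0.02,-0.017,0.01],0],[0,[-0.02,-0.017,0.01],0],[0,[-0.02,-0.017,0.01],0],[0,[-0.02,-0.017,0.01],0],[0,[-0.02,-0.017,0.01],0],[0,[0,0,0],0],[0,[0,0,0],0]]'
python3 go.py 0 -0.165 0.13
python3 - <<'E'
from rig import viewer
import cv2
from h import *
for n in("wrist","side"):
    f=viewer.grab_frame(n); cv2.imwrite(f"pics/{n}1.png",f["pixels"][:,:,::-1])
E
```

```text
time_s: 2.57
ee_pos: [0.4387, -0.373, 0.2315]
eef_rot: [2.298, -2.143, 0.001]
wrist_force: [-0.1, -0.5, 0.5]
gripper_width: -0.003
time_s: 3.57
ee_pos: [0.5949, -0.1617, 0.1706]
eef_rot: [2.3, -2.14, -0.002]
wrist_force: [-0.2, -0.7, -0.2]
gripper_width: 0.002
tool shift mm [-52.  -28.8  40.6]
rack pos -0.0286 -0.2172 0.1706 t 3.57
x heading -85.89 turn needed 0.2 F [-0.2 -0.7 -0.2] g 0.002
```

View pics/wrist1.png

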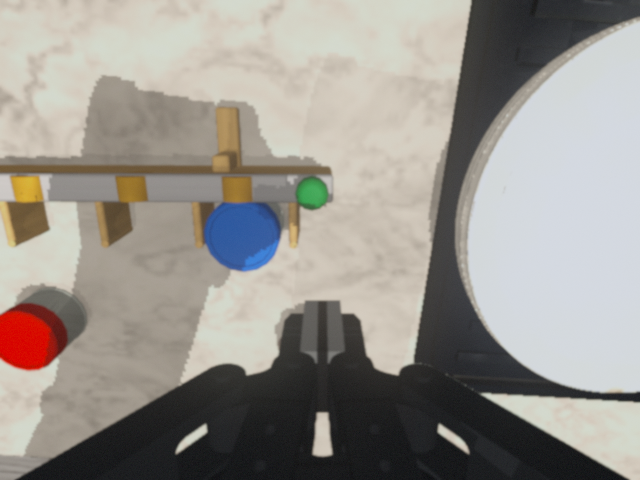

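The wrist view shows the first three bumps from the green end at about (237,189), (131,188) and (27,189), the green knob at (312,193), and the shut fingertips at (321,302). I'll refine the rack pose from this view.

```bash
cat > wr.py <<'E'
from rig import viewer
from fit import *
f=viewer.grab_frame("wrist")
hsv=cv2.cvtColor(f["pixels"],cv2.COLOR_RGB2HSV)
m=cv2.inRange(hsv,(14,170,100),(24,255,255)); k,l,st,c=cv2.connectedComponentsWithStats(m)
for i in range(1,k):
    if st[i,4]>150: print("brass",st[i],c[i].round(1),onz(f,*c[i],.0605).round(4))
for nm,lo,hi in(("red",0,6),("red2",170,180)):
    m=cv2.inRange(hsv,(lo,150,120),(hi,255,255)); k,l,st,c=cv2.connectedComponentsWithStats(m)
    for i in range(1,k):
        if st[i,4]>300: print(nm,st[i],c[i].round(1),onz(f,*c[i],.042).round(4))
m=cv2.inRange(hsv,(50,150,60),(75,255,255)); k,l,st,c=cv2.connectedComponentsWithStats(m)
for i in range(1,k):
    if st[i,4]>150: print("green",st[i],c[i].round(1),onz(f,*c[i],.072).round(4))
E
python3 wr.py
python3 - <<'E'
from rig import r
print(r.observe()["ee_pos"])
E
```

```text
brass [  9 177  30  26 631] [ 23.4 188.7] [0.6116 0.023  0.0605]
brass [114 177  28  24 572] [127.2 187.9] [ 0.6163 -0.0421  0.0605]
brass [220 178  23  22 222] [230.1 187.1] [ 0.621  -0.1061  0.0605]
red [   0  310   55   60 2698] [ 24.6 340.3] [0.4896 0.054  0.042 ]
green [295 181  25  23 316] [305.2 192.4] [ 0.6231 -0.1531  0.072 ]
[ 0.59420606 -0.16446153  0.17170273]
```

View pics/side1.png

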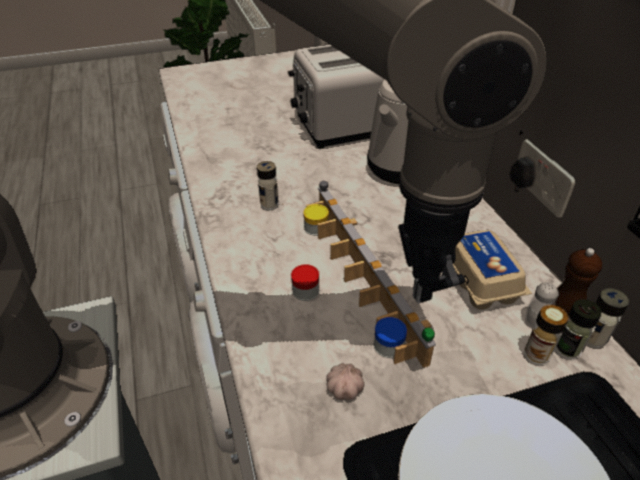

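The wrist fix matches the fit within about 1.5 mm. The side view shows the arm above the green end with clear space round it. Next: over the first bump, then down.

```bash
python3 -m handwheel '[[0,[-0.015,-0.008,0],0],[0,[-0.015,-0.008,0.01],0],[0,[-0.012,-0.008,0.015],0],[0,[-0.01,-0.005,0.015],0],[0,[0,0,0.02],0],[0,[0,0,0.02],0],[0,[0,0,0],0],[0,[0,0,0],0]]'
python3 go.py 0 -0.165 0.063
python3 - <<'E'
from rig import viewer
import cv2
for n in("wrist","side"):
    f=viewer.grab_frame(n); cv2.imwrite(f"pics/{n}2.png",f["pixels"][:,:,::-1])
E
python3 go.py 0 -0.165 0.063
```

```text
time_s: 4.38
ee_pos: [0.6194, -0.1105, 0.0913]
eef_rot: [2.292, -2.147, -0.001]
wrist_force: [-0.8, 0.0, 1.1]
gripper_width: -0.002
tool shift mm [-2.8 -0.7 28.3]
rack pos -0.0007 -0.1678 0.0913 t 4.38
x heading -86.28 turn needed -0.19 F [-0.8  0.   1.1] g -0.002
tool shift mm [-2.7  0.6 29.9]
rack pos 0.0006 -0.1677 0.0929 t 4.48
x heading -86.28 turn needed -0.19 F [0.3 1.3 0.5] g -0.002
```

View pics/wrist2.png

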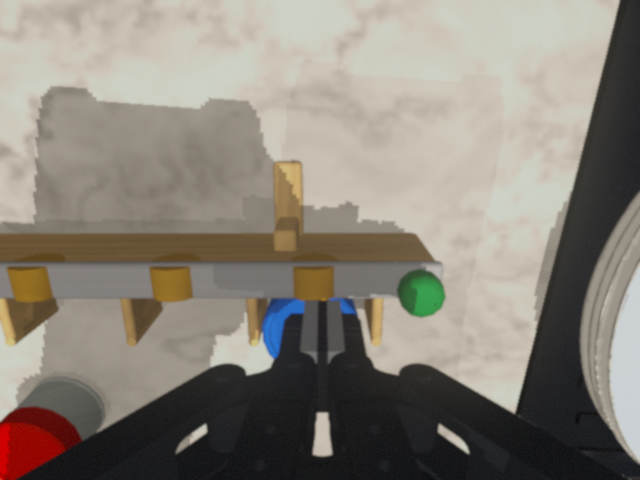

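The wrist view shows the fingertips at (321,302), almost over the first bump at (314,283), clear of the knob at (421,293). I'll lower slowly until I feel contact.

```bash
python3 -m handwheel '[[0,[-0.0025,0,0.01],0],[0,[0,0,0.01],0],[0,[0,0,0.004],0],[0,[0,0,0.001],0],[0,[0,0,0.001],0],[0,[0,0,0],0]]'
python3 go.py 0 -0.165 0.063
```

```text
time_s: 4.98
ee_pos: [0.6199, -0.1071, 0.0652]
eef_rot: [2.293, -2.147, -0.0]
wrist_force: [0.1, -0.1, 0.3]
gripper_width: 0.001
tool shift mm [0.7 0.  2.2]
rack pos 0.0 -0.1643 0.0652 t 4.98
x heading -86.24 turn needed -0.15 F [ 0.1 -0.1  0.3] g 0.001
```

```bash
python3 -m handwheel '[[0,[0,0,0.001],0],[0,[0,0,0.001],0]]'
python3 -m handwheel '[[0,[0,0,0.0005],0],[0,[0,0,0],0]]'
```

```text
time_s: 5.15
ee_pos: [0.6202, -0.1071, 0.0636]
eef_rot: [-2.293, 2.147, -0.001]
wrist_force: [-0.2, 0.3, -0.8]
gripper_width: 0.002
time_s: 5.32
ee_pos: [0.6201, -0.107, 0.0631]
eef_rot: [-2.293, 2.147, -0.0]
wrist_force: [-0.2, 0.4, 2.5]
gripper_width: 0.003
```

```bash
python3 -m handwheel '[[0,[0,0,0.0005],0],[0,[0,0,0],0]]'
python3 -m handwheel '[[0,[0,0,0.0005],0],[0,[0,0,0],0]]'
```

```text
time_s: 5.48
ee_pos: [0.6201, -0.107, 0.063]
eef_rot: [-2.293, 2.147, -0.001]
wrist_force: [-3.2, 1.1, 9.3]
gripper_width: -0.003
time_s: 5.65
ee_pos: [0.6202, -0.1071, 0.0629]
eef_rot: [-2.293, 2.147, -0.001]
wrist_force: [-5.4, 0.3, 15.3]
gripper_width: -0.005
```

The first bump is touched at z = 0.063 (15 N). Now along the rail, easing up just off the bump, dipping toward the rail between bumps, then on to the second.

```bash
python3 -m handwheel '[[0,[0,0,-0.002],0],[0,[0,0,-0.0015],0],[0,[-0.011,0,0],0],[0,[-0.011,0,0],0],[0,[-0.011,0,0.002],0],[0,[0,0,0.003],0],[0,[0,0,0.001],0],[0,[0,0,0],0]]'
python3 go.py 0 -0.132 0.058
```

```text
time_s: 6.32
ee_pos: [0.6175, -0.0739, 0.0588]
eef_rot: [2.293, -2.146, -0.001]
wrist_force: [-0.0, -0.7, 0.8]
gripper_width: 0.003
tool shift mm [ 0.9 -0.2  0.8]
rack pos -0.0002 -0.1311 0.0588 t 6.32
x heading -86.21 turn needed -0.12 F [-0.  -0.7  0.8] g 0.003
```

```bash
python3 -m handwheel '[[0,[0,0,0.001],0],[0,[0,0,0.0003],0],[0,[0,0,0],0]]'
python3 -m handwheel '[[0,[0,0,-0.003],0],[0,[0,0,-0.0035],0],[0,[-0.011,0,0],0],[0,[-0.011,0,0],0],[0,[-0.011,0,0],0],[0,[0,0,0],0]]'
python3 go.py 0 -0.099 0.063
```

```text
time_s: 6.57
ee_pos: [0.6178, -0.0746, 0.0581]
eef_rot: [2.292, -2.148, 0.0]
wrist_force: [-1.6, -0.2, 2.7]
gripper_width: 0.0
time_s: 7.07
ee_pos: [0.6155, -0.0372, 0.0645]
eef_rot: [-2.296, 2.143, 0.002]
wrist_force: [-0.7, 1.2, 0.7]
gripper_width: 0.003
tool shift mm [4.7 0.4 1.5]
rack pos 0.0004 -0.0943 0.0645 t 7.07
x heading -86.03 turn needed 0.06 F [-0.7  1.2  0.7] g 0.003
```

```bash
python3 -m handwheel '[[0,[0.002,0,0.001],0],[0,[0,0,0.0005],0],[0,[0,0,0],0]]'
python3 go.py 0 -0.099 0.063
python3 -m handwheel '[[0,[0,0,0.0005],0],[0,[0,0,0],0]]'
```

```text
time_s: 7.32
ee_pos: [0.6158, -0.0432, 0.0631]
eef_rot: [-2.293, 2.148, 0.0]
wrist_force: [-1.1, 1.7, 3.2]
gripper_width: 0.001
tool shift mm [-1.3  0.2  0.1]
rack pos 0.0002 -0.1003 0.0631 t 7.32
x heading -86.25 turn needed -0.16 F [-1.1  1.7  3.2] g 0.001
time_s: 7.48
ee_pos: [0.6158, -0.0432, 0.063]
eef_rot: [-2.292, 2.148, 0.0]
wrist_force: [-3.8, 3.2, 9.5]
gripper_width: -0.001
```

Second bump touched (9.5 N). Now the third.

```bash
python3 -m handwheel '[[0,[0,0,-0.001],0],[0,[0,0,-0.0015],0],[0,[-0.011,0,0],0],[0,[-0.011,0,0],0],[0,[-0.011,0,0.002],0],[0,[0,0,0.003],0],[0,[0,0,0.0012],0],[0,[0,0,0.0003],0],[0,[0,0,0],0]]'
python3 -m handwheel '[[0,[0,0,-0.003],0],[0,[0,0,-0.0035],0],[0,[-0.011,0,0],0],[0,[-0.011,0,0],0],[0,[-0.011,0,0],0],[0,[0,0,0],0],[0,[0,0,0],0]]'
python3 go.py 0 -0.033 0.063
```

```text
time_s: 8.23
ee_pos: [0.6135, -0.0106, 0.0583]
eef_rot: [2.293, -2.147, -0.0]
wrist_force: [0.3, 0.3, 0.6]
gripper_width: -0.001
time_s: 8.82
ee_pos: [0.6113, 0.0243, 0.065]
eef_rot: [-2.295, 2.145, 0.001]
wrist_force: [-0.5, 0.1, -1.2]
gripper_width: -0.0
tool shift mm [0.3 0.3 2. ]
rack pos 0.0003 -0.0327 0.065 t 8.82
x heading -86.12 turn needed -0.02 F [-0.5  0.1 -1.2] g -0.0
```

```bash
python3 -m handwheel '[[0,[0,0,0.0015],0],[0,[0,0,0.0005],0],[0,[0,0,0],0]]'
python3 -m handwheel '[[0,[0,0,0.0005],0],[0,[0,0,0],0]]'
python3 -m handwheel '[[0,[0,0,0.0003],0],[0,[0,0,0],0]]'
```

```text
time_s: 9.07
ee_pos: [0.6115, 0.0225, 0.0631]
eef_rot: [-2.292, 2.148, 0.0]
wrist_force: [-1.0, 1.3, 2.7]
gripper_width: 0.001
time_s: 9.23
ee_pos: [0.6115, 0.0225, 0.0629]
eef_rot: [-2.292, 2.148, 0.0]
wrist_force: [-3.4, 1.5, 9.2]
gripper_width: 0.001
time_s: 9.4
ee_pos: [0.6115, 0.0226, 0.0629]
eef_rot: [-2.292, 2.148, -0.0]
wrist_force: [-5.4, 0.9, 13.8]
gripper_width: 0.0
```

All three touched in order. I'll lift off and go round to the left of the red tin.

```bash
python3 -m handwheel '[[0,[0,0,-0.01],0],[0,[0,0,-0.03],0],[0,[0,0.02,-0.025],0],[0,[-0.02,0.03,0],0],[0,[-0.025,0.03,0],0],[0,[-0.025,0.03,0],0],[0,[-0.025,0.01,0],0],[0,[0,0,0],0],[0,[0,0,0],0]]'
python3 go.py -0.119 0.065 0.015
python3 - <<'E'
from rig import viewer
import cv2
for n in("wrist","side","top"):
    f=viewer.grab_frame(n); cv2.imwrite(f"pics/{n}3.png",f["pixels"][:,:,::-1])
E
python3 wr.py
```

```text
time_s: 10.15
ee_pos: [0.4851, 0.1106, 0.1279]
eef_rot: [-2.295, 2.144, -0.001]
wrist_force: [1.3, -0.6, -0.3]
gripper_width: -0.002
tool shift mm [ -3.   -0.5 112.9]
rack pos -0.1196 0.062 0.1279 t 10.15
x heading -86.12 turn needed -0.03 F [ 1.3 -0.6 -0.3] g -0.002
brass [  70    0   41   32 1191] [90.2 15.4] [0.5974 0.2207 0.0605]
brass [ 214    0   39   31 1155] [233.2  14.9] [0.6015 0.1555 0.0605]
brass [ 359    0   38   30 1067] [377.4  14.3] [0.6058 0.09   0.0605]
brass [ 502    0   40   30 1070] [521.2  14.4] [0.6101 0.0247 0.0605]
brass [ 77  55  89  92 997] [134.5 118.4] [0.5531 0.2038 0.0605]
red [ 367  205   87   83 5621] [410.  246.3] [0.4898 0.0565 0.042 ]
```

View pics/wrist3.png

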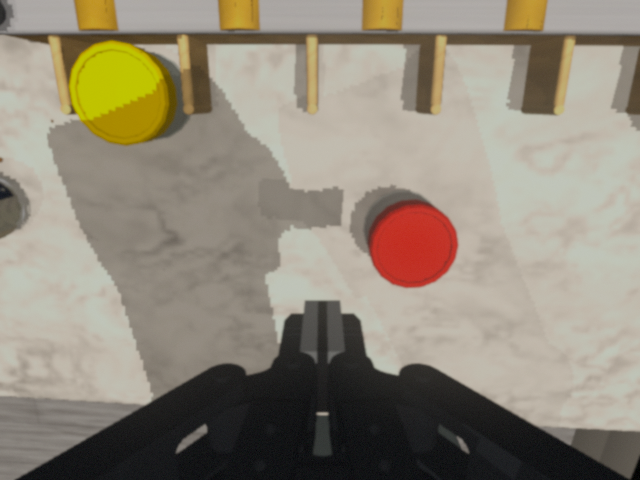

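View pics/side3.png

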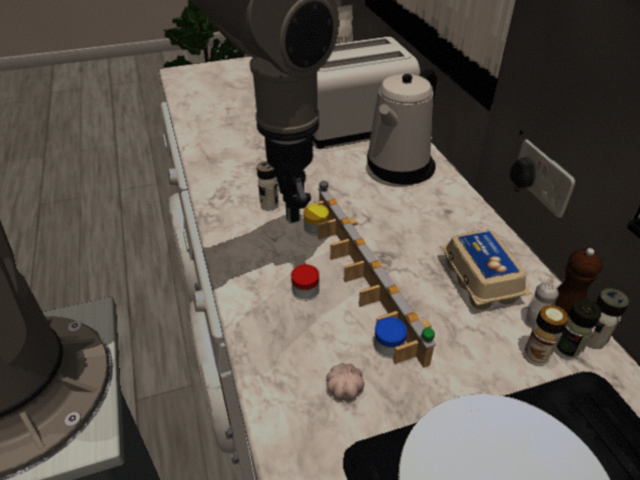

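The wrist view shows the red tin at (412,244) and the target gap under the bump at (525,12), between the dividers at columns 437 and 565. The side view shows clear worktop left of the tin. I'll lower here and push it sideways.

```bash
python3 -m handwheel '[[0,[0,0,0.02],0],[0,[0,0,0.03],0],[0,[0,0,0.03],0],[0,[0,0,0.02],0],[0,[0,0,0.01],0],[0,[0,0,0],0]]'
python3 go.py -0.119 0.01 0.015
```

```text
time_s: 10.85
ee_pos: [0.4846, 0.1087, 0.0153]
eef_rot: [2.29, -2.146, -0.003]
wrist_force: [-0.3, -0.1, 0.3]
gripper_width: -0.002
tool shift mm [50.2 -1.5  0.4]
rack pos -0.1203 0.0602 0.0153 t 10.85
x heading -86.3 turn needed -0.2 F [-0.3 -0.1  0.3] g -0.002
```

```bash
python3 -m handwheel '[[0,[0.004,0,0],0],[0,[0.004,-0.001,0],0],[0,[0.004,0,0],0],[0,[0.004,0,0],0],[0,[0.004,0,0],0],[0,[0.004,0,0],0],[0,[0.004,0,0],0],[0,[0.004,0,0],0],[0,[0.004,0,0],0],[0,[0.004,0,0],0],[0,[0.004,0,0],0],[0,[0,0,0],0]]'
python3 go.py -0.119 0.01 0.015
python3 - <<'E'
from rig import viewer
import cv2
f=viewer.grab_frame("wrist"); cv2.imwrite(f"pics/wrist4.png",f["pixels"][:,:,::-1])
f=viewer.grab_frame("side"); cv2.imwrite(f"pics/side4.png",f["pixels"][:,:,::-1])
E
python3 wr.py
```

```text
time_s: 11.85
ee_pos: [0.4893, 0.0648, 0.0172]
eef_rot: [2.292, -2.148, 0.0]
wrist_force: [-0.6, -0.5, -0.2]
gripper_width: -0.001
tool shift mm [6.  0.4 2.2]
rack pos -0.1185 0.016 0.0172 t 11.85
x heading -86.29 turn needed -0.2 F [-0.6 -0.5 -0.2] g -0.001
red [  371   290   153   114 11149] [453.9 340.5] [0.4978 0.0218 0.042 ]
```

View pics/wrist4.png

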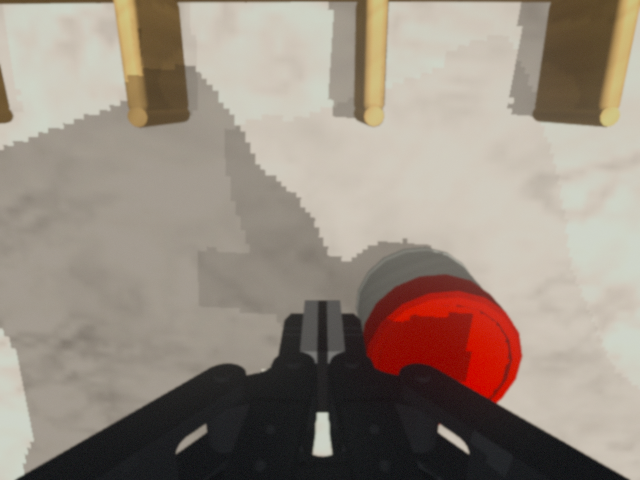

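View pics/side4.png

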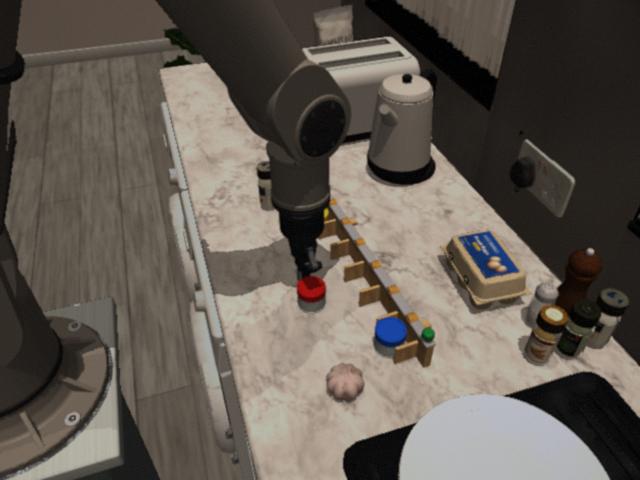

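The tin stands upright against the right side of the fingers, lid at (445,340) in the wrist view. I'll push 7 mm more, then back off, rise and measure.

```bash
python3 -m handwheel '[[0,[0.003,0,0],0],[0,[0.003,0,0],0],[0,[0.001,0,0],0],[0,[0,0,0],0],[0,[-0.01,0,0],0],[0,[-0.01,0,0],0],[0,[0,0,-0.03],0],[0,[0.01,0.02,-0.03],0],[0,[0.02,0.02,-0.03],0],[0,[0.02,0,0],0],[0,[0.01,0,0],0],[0,[0,0,0],0]]'
python3 go.py -0.16 -0.033 0.11
python3 - <<'E'
from rig import viewer
import cv2
f=viewer.grab_frame("wrist"); cv2.imwrite(f"pics/wrist5.png",f["pixels"][:,:,::-1])
E
python3 wr.py
```

```text
time_s: 13.0
ee_pos: [0.4528, 0.0152, 0.1075]
eef_rot: [-2.291, 2.149, -0.001]
wrist_force: [0.4, 0.1, -0.6]
gripper_width: -0.002
tool shift mm [ 2.1  1.6 -2.5]
rack pos -0.1583 -0.0309 0.1075 t 13.0
x heading -86.35 turn needed -0.25 F [ 0.4  0.1 -0.6] g -0.002
red [ 274  138   99   99 7636] [323.3 187.1] [0.492  0.0173 0.042 ]
```

View pics/wrist5.png

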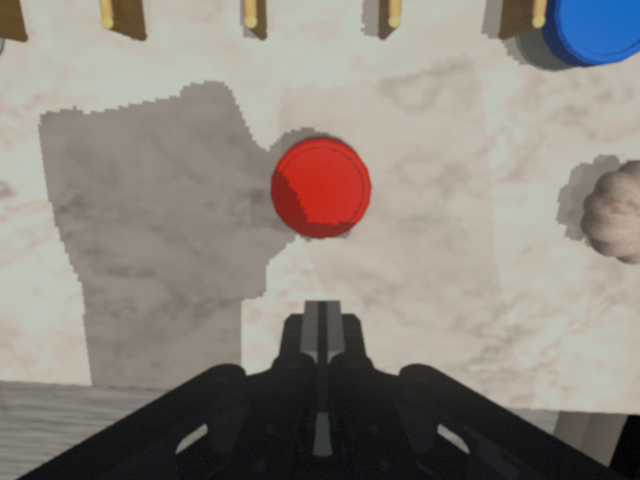

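The red tin at (323,187) is centred on the gap between the dividers at columns 251 and 395, and on the fingers at column 322. I'll open the fingers 30 mm as a cradle, come down behind it and push straight in.

```bash
python3 -m handwheel '[[0.03,[0.0005,0.006,0],-0.2],[0.03,[0,0.006,0],0],[0.03,[0,0,0.02],0],[0.03,[0,0,0.03],0],[0.03,[0,0,0.03],0],[0.03,[0,0,0.012],0],[0.03,[0,0,0],0],[0.03,[0,0,0],0]]'
python3 go.py -0.067 -0.033 0.015
python3 - <<'E'
from rig import viewer
import cv2
f=viewer.grab_frame("wrist"); cv2.imwrite(f"pics/wrist6.png",f["pixels"][:,:,::-1])
E
python3 go.py -0.067 -0.033 0.015
```

```text
time_s: 13.77
ee_pos: [0.4396, 0.0155, 0.0148]
eef_rot: [2.297, -2.141, -0.003]
wrist_force: [-0.3, 0.3, 1.1]
gripper_width: 0.349
tool shift mm [   3.4 -104.5   -0.5]
rack pos -0.1715 -0.0298 0.0148 t 13.77
x heading -85.99 turn needed 0.11 F [-0.3  0.3  1.1] g 0.349
tool shift mm [   3.3 -103.7    0.5]
rack pos -0.1707 -0.0299 0.0156 t 13.82
x heading -86.0 turn needed 0.09 F [ 0.7  0.7 -1.4] g 0.351
```

View pics/wrist6.png

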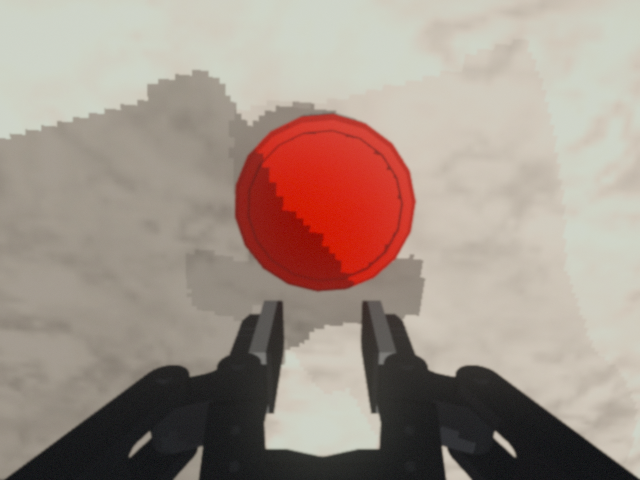

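The tin sits at column 325, between the open fingertips at columns 272 and 372. Pushing forward.

```bash
python3 -m handwheel '[[0.03,[0.001,-0.005,0],0],[0.03,[0.0005,-0.005,0],0],[0.03,[0,-0.005,0],0],[0.03,[0,-0.005,0],0],[0.03,[0,-0.005,0],0],[0.03,[0,-0.005,0],0],[0.03,[0,-0.005,0],0],[0.03,[0,-0.005,0],0],[0.03,[0,-0.005,0],0],[0.03,[0,-0.005,0],0],[0.03,[0,-0.005,0],0],[0.03,[0,0,0],0]]'
python3 go.py -0.067 -0.033 0.015
python3 - <<'E'
from rig import viewer
import cv2
f=viewer.grab_frame("wrist"); cv2.imwrite(f"pics/wrist7.png",f["pixels"][:,:,::-1])
E
python3 go.py -0.067 -0.033 0.015
```

```text
time_s: 14.82
ee_pos: [0.4967, 0.0175, 0.0153]
eef_rot: [-2.296, 2.143, -0.001]
wrist_force: [-0.3, 0.8, 0.7]
gripper_width: 0.353
tool shift mm [  1.3 -47.4   0.3]
rack pos -0.1144 -0.0317 0.0153 t 14.82
x heading -86.04 turn needed 0.05 F [-0.3  0.8  0.7] g 0.353
tool shift mm [  1.3 -48.    0.2]
rack pos -0.115 -0.0318 0.0152 t 14.87
x heading -86.04 turn needed 0.05 F [0.6 0.2 0.6] g 0.352
```

View pics/wrist7.png

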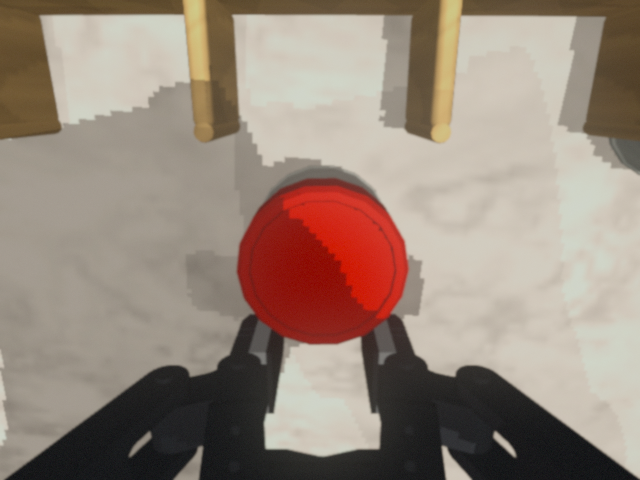

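The tin, at column 323, is nested in the cradle and heading for the middle of the gap (divider ends at columns 204 and 441). I'll carry on.

```bash
python3 -m handwheel '[[0.03,[0,-0.004,0],0],[0.03,[0,-0.004,0],0],[0.03,[0,-0.004,0],0],[0.03,[0,-0.004,0],0],[0.03,[0,-0.004,0],0],[0.03,[0,-0.004,0],0],[0.03,[0,-0.004,0],0],[0.03,[0,-0.004,0],0],[0.03,[0,-0.004,0],0],[0.03,[0,-0.004,0],0],[0.03,[0,-0.002,0],0],[0.03,[0,0,0],0]]'
python3 go.py -0.067 -0.033 0.015
python3 - <<'E'
from rig import viewer
import cv2
f=viewer.grab_frame("wrist"); cv2.imwrite(f"pics/wrist8.png",f["pixels"][:,:,::-1])
E
```

```text
time_s: 15.87
ee_pos: [0.538, 0.0202, 0.0152]
eef_rot: [-2.297, 2.143, -0.0]
wrist_force: [-0.1, -0.3, 0.5]
gripper_width: 0.353
tool shift mm [ 1.3 -6.1  0.2]
rack pos -0.0731 -0.0317 0.0152 t 15.87
x heading -86.04 turn needed 0.05 F [-0.1 -0.3  0.5] g 0.353
```

View pics/wrist8.png

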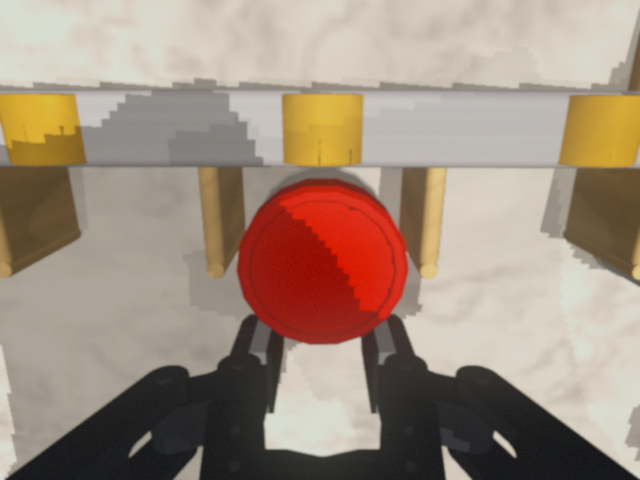

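The tin is inside the gap, centred under the bump at (322,130), with a small space left to the board. Fine steps until the force rises.

```bash
python3 -m handwheel '[[0.03,[0,-0.002,0],0],[0.03,[0,-0.001,0],0],[0.03,[0,-0.001,0],0],[0.03,[0,0,0],0]]'
python3 -m handwheel '[[0.03,[0,-0.001,0],0],[0.03,[0,0,0],0]]'
python3 -m handwheel '[[0.03,[0,-0.001,0],0],[0.03,[0,0,0],0]]'; python3 go.py
```

```text
time_s: 16.25
ee_pos: [0.5416, 0.0205, 0.0152]
eef_rot: [-2.297, 2.143, 0.0]
wrist_force: [-0.6, -0.6, -0.6]
gripper_width: 0.355
time_s: 16.42
ee_pos: [0.5425, 0.0205, 0.0152]
eef_rot: [-2.297, 2.143, 0.0]
wrist_force: [-1.5, -0.1, -0.6]
gripper_width: 0.348
time_s: 16.58
ee_pos: [0.5435, 0.0206, 0.0152]
eef_rot: [-2.297, 2.143, 0.0]
wrist_force: [0.0, 0.0, 0.1]
gripper_width: 0.349
rack pos -0.0675 -0.0318 0.0152 t 16.58
x heading -86.05 turn needed 0.05 F [0.  0.  0.1] g 0.349
```

```bash
python3 -m handwheel '[[0.03,[0,-0.001,0],0],[0.03,[0,0,0],0]]'
python3 -m handwheel '[[0.03,[0,-0.001,0],0],[0.03,[0,0,0],0]]'
python3 -m handwheel '[[0.03,[0,-0.001,0],0],[0.03,[0,0,0],0]]'; python3 go.py
```

```text
time_s: 16.75
ee_pos: [0.5446, 0.0206, 0.0153]
eef_rot: [-2.297, 2.143, -0.0]
wrist_force: [-0.6, 0.6, -0.3]
gripper_width: 0.352
time_s: 16.92
ee_pos: [0.5456, 0.0208, 0.0153]
eef_rot: [-2.297, 2.143, -0.0]
wrist_force: [0.8, -0.6, -0.5]
gripper_width: 0.351
time_s: 17.08
ee_pos: [0.5463, 0.0208, 0.0152]
eef_rot: [2.297, -2.143, -0.001]
wrist_force: [-1.5, 0.5, 1.1]
gripper_width: 0.35
rack pos -0.0648 -0.0318 0.0152 t 17.08
x heading -86.05 turn needed 0.05 F [-1.5  0.5  1.1] g 0.35
```

```bash
python3 -m handwheel '[[0.03,[0,-0.0005,0],0],[0.03,[0,0,0],0]]'
python3 -m handwheel '[[0.03,[0,-0.0005,0],0],[0.03,[0,0,0],0]]'
python3 -m handwheel '[[0.03,[0,-0.0005,0],0],[0.03,[0,0,0],0]]'; python3 go.py
```

```text
time_s: 17.25
ee_pos: [0.5464, 0.0208, 0.0151]
eef_rot: [2.296, -2.143, -0.001]
wrist_force: [-4.4, 0.3, 2.3]
gripper_width: 0.35
time_s: 17.42
ee_pos: [0.5466, 0.0208, 0.0151]
eef_rot: [2.296, -2.142, -0.002]
wrist_force: [-7.3, 0.5, 4.1]
gripper_width: 0.348
time_s: 17.58
ee_pos: [0.5466, 0.0208, 0.015]
eef_rot: [2.295, -2.142, -0.002]
wrist_force: [-8.1, 0.0, 5.4]
gripper_width: 0.354
rack pos -0.0644 -0.0318 0.015 t 17.58
x heading -86.04 turn needed 0.05 F [-8.1  0.   5.4] g 0.354
```

Firm stop at 8 N: the tin is against the board. I'll back straight off, rise and check.

```bash
python3 -m handwheel '[[0.03,[0,0.003,0],0],[0.03,[0,0.01,0],0],[0.03,[0,0.02,0],0],[0.03,[0,0.02,0],0],[0.03,[0,0.005,-0.03],0],[0.03,[0,0,-0.035],0],[0.03,[0,0,-0.035],0],[0.03,[0,0,0],0],[0.03,[0,0,0],0]]'
python3 go.py
python3 - <<'E'
from rig import viewer
import cv2
for n in("wrist","side","top"):
    f=viewer.grab_frame(n); cv2.imwrite(f"pics/{n}9.png",f["pixels"][:,:,::-1])
E
python3 wr.py
```

```text
time_s: 18.33
ee_pos: [0.4911, 0.0169, 0.1173]
eef_rot: [-2.294, 2.141, -0.005]
wrist_force: [-0.4, 0.1, -0.8]
gripper_width: 0.353
rack pos -0.1201 -0.0319 0.1173 t 18.33
x heading -86.06 turn needed 0.03 F [-0.4  0.1 -0.8] g 0.353
brass [  0   0  38  19 687] [17.6  9.1] [0.5986 0.1535 0.0605]
brass [148   0  41  18 723] [168.2   8.5] [0.6029 0.0891 0.0605]
brass [302   0  40  18 717] [321.6   8.5] [0.6071 0.024  0.0605]
brass [456   0  41  19 708] [475.8   8.6] [ 0.6117 -0.0415  0.0605]
brass [607   0  33  20 624] [623.9   9.7] [ 0.6159 -0.1048  0.0605]
red [ 269   26  107  112 9164] [322.   81.8] [0.5789 0.0219 0.042 ]
```

View pics/wrist9.png

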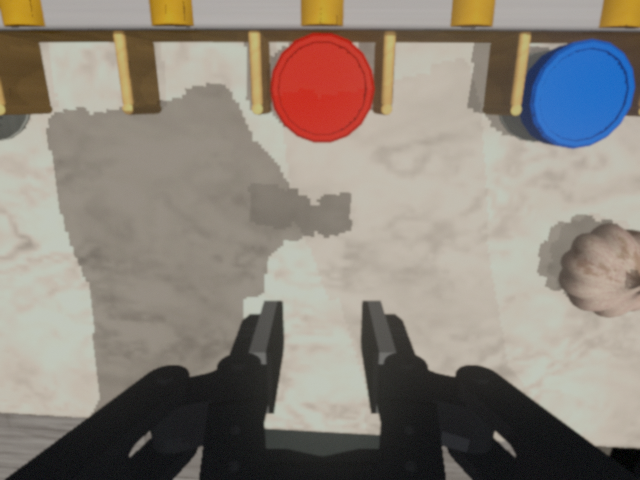

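View pics/side9.png

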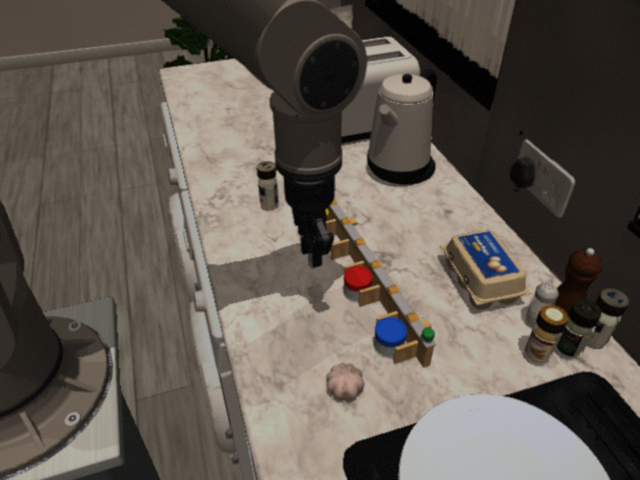

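The red tin at (322,87) is upright, centred in the third gap and against the board (measured rack x -32 mm, y -33 mm). One empty gap lies between it and the blue tin, and nothing touches the gripper. Handing in.

Run:
```python
from rig import workorder
print(workorder.close_job())
```

```text
the job is handed in; nothing more can be done
None
```

The red-lidded tin now stands in the third gap from the green knob, against the back board, and the job is handed in. It took about 18.5 s of the 59 s allowed.

- **Counting:** The green knob is on the right end of the rail. With the fingers shut, I touched the bumps over the first, second and third gaps in that order (marker_6, marker_5, marker_4). Each was felt at about 63 mm height with 9 to 15 N. I touched no bump beyond the third. The finger skimmed a millimetre or so above each bump between touches and dipped to the rail midway. It clearly touched the rail on the first dip (2.7 N), but the second dip showed no clear contact force.
- **Pushing:** I pushed the tin sideways with the shut fingers until it lined up with the gap. Then I pushed it straight in with the fingers part open behind it, and stopped when the force rose to about 8 N against the board.
- **Last checks:** The wrist camera put the tin at rack x = -32 mm, y = -33 mm, against an ideal of -33, -33. It looked upright, and the gripper was well clear with about zero force. The blue tin, garlic and spice jar looked unmoved by eye. The arm hid most of the yellow tin in the last pictures I viewed, but I never worked near it. No check failed or disagreed by more than the 1 to 3 mm camera error.

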